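# Find and mark the tight spot of a printer axis

## Task

The linear axis on the bench has one tight spot: slide its carriage up against the rubber buffer at the motor end, then stroke it the full travel to the buffer at the other end, feeling for where it drags, without ramming the buffers. Leave the carriage at that other end, slide the white marker beside the rail level with the tight spot (where the middle of the carriage was when it dragged), and let go. Leave the other things on the bench alone.

Things in the scene. Friction and masses are not known exactly. Their poses are not given: they have to be found in the camera images.
- axis: linear axis of a 3D printer, fixed: aluminium beam 40 mm wide, 30 mm high, 342 mm long, an end plate 52 mm high at each end. Origin: centre of the underside, on the bench top. y runs along the travel to the motor end (black 42 mm cube beyond the plate). The unseen tight spot lies anywhere from y = -75 to +75 mm: within 10 mm of it the carriage drags with 5 to 10 N, elsewhere 1 to 2 N.
- motor_buffer (a point): inner face of the springy rubber buffer on the end plate at the motor end, on the axis at y = +145 mm, 45 mm above the bench. The carriage touches it with its origin at y = +120 mm; it gives 1 mm per 2.5 N; over 20 N is ramming.
- idler_buffer (a point): the same at the other end (no motor, only a small round cap outside the plate): face at y = -145 mm, touched with the carriage origin at y = -120 mm.
- carriage: steel carriage block, 46 mm (x) x 50 mm (y, travel) x 22 mm high, sliding on the beam. Origin: centre of its underside, 34 mm above the bench; axes as the axis. On its top in the middle stands an aluminium tab to take hold of: 12 mm thick along the travel, 30 mm wide across it, from 22 to 71 mm above the origin.
- marker: white marker, 26 x 22 (y) x 14 mm, on a bar (18 mm wide, top 24 mm above the bench) parallel to the beam, 72 mm to its +x side. Origin: centre of its underside, 24.5 mm above the bench; axes as the axis. Upright tab in its middle: 10 mm thick along the travel, 24 mm wide, 14 to 61 mm above the origin. Slides y = -135 to +135 mm, starts near the motor end, stays where left (1.5 N friction).
- wrench: open-ended steel wrench, 150 mm long, lying beside the axis; origin midway along its underside
- grease: low round aluminium grease tin, 48 mm across, 34 mm high; origin at the centre of its underside
- pen_cup: white ceramic cup, 72 mm across, 90 mm high; origin at the centre of its underside
- tube_rack: grey test-tube rack, 60 x 220 x 90 mm; origin at the centre of its underside
- culture_jar: green glass jar with a white cap, 84 mm across, 130 mm high; origin at the centre of its underside
- carton: white paper carton, 70 x 130 x 70 mm; origin at the centre of its underside
- spool_ring: black plastic ring, 64 mm across, 30 mm high; origin at the centre of its underside

How it is judged:
By the outcome, as a careful person would: the job done as asked, in the order asked, and still so for the second after the job is handed in, with the robot touching nothing.
It also fails if it takes over 64 s, if anything falls off the work surface, if the arm or the gripper's body presses on something with over 40 N, if the wrist force passes 120 N, or if a joint passes its speed limit or range.

## Robot

A 7-joint arm with a two-finger parallel gripper is mounted at the origin on the work surface. World frame = base frame: x ahead of the robot, y to its left, z up, the work surface at z = 0. Lengths are in m, angles in rad, forces in N, time in s.
With the tool pointing down it reaches from about 0.425 to 0.925 m from the base axis. Payload 6.8 kg.
Tool frame: the origin (TCP) lies at the very end of the fingers, on their centre line; the grasp point (between the pads) lies 19 mm behind it; z points along the fingers, y is the line along which they close (so a half turn about z gives the same grasp; the last joint's range is limited). The gripper opens to 85 mm and grips with 20 to 120 N. Pads are 22 mm wide; open, the fingers measure 114 mm over their backs; the gripper's body (76 mm by 85 mm) begins 54 mm behind the grasp point. The pads swing forward as they close: fully open they stand 13 mm farther back than shut.
Start: joints at [1.221, 0.477, 0.022, 1.555, -0.011, 1.109, -0.083], TCP at [0.162, -0.655, 0.231] pointing down, gripper open.
Joint ranges: [-2.96, 2.96], [-0.34, 2.1], [-1.41, 1.46], [0.24, 2.44], [-1.37, 4.51], [0.17, 1.92], [-2.96, 2.96]. Speed limits (rad/s): [2.39, 2.39, 3.14, 3.14, 3.14, 3.14, 3.14].

## Interface

Orientations are given as a unit quaternion [w, x, y, z].
In Python, from station import telemetry, viewer, job, search_frame, cut_out gives the robot as it stands. The module is installed in compiled form; this text tells all that it offers.
- The arm moves only by the shell command python3 -m crank 'ROWS' [FORCE]. ROWS is JSON, a list of rows, each an object with "delta_rot": the turn, a rotation vector about the tool's x, y, z in degrees, a list of three; "xyz": the shift along the tool's x, y, z in m, a list of three; "fingers": the gripper command: -1 is fully open, 1 is shut, values between are in proportion. In form: [{"delta_rot": [ax, ay, az], "xyz": [dx, dy, dz], "fingers": fingers}, ...]. A call has 1 to 10 rows; each row is the pose to reach, as a shift and turn from the pose commanded when the call began, along the tool's axes at that moment; what a row does not reach only later rows make up. A row lasts 1/10 s, in which the tool goes at most 50 mm and 8.59 degrees, less where a joint would pass 70% of its speed; a pose out of reach is approached as far as the arm can. A call with a gripper value outside its range is refused whole. The fingers move at their own pace and stop on an object; FORCE is the grip in N (left out, the last holds). Time passes only in rows, so rows that repeat a pose let the fingers close. It gives the time, the measured TCP pose, the force, the opening and the grip force at its end, in the units of the state.
- telemetry.get_obs(): the state, without advancing time (a new reading comes with each control period).
- viewer.read_camera(name): name is "scene" or "top" or "wrist"; returns a dict with "img" (400x640x3 uint8, red, green, blue), "fx", "fy", "cx", "cy" (pixels), "k1" (the pictures are not rectified: a ray, as slopes to the right and down, at radius r is drawn at 1 + k1 r^2 times it, then the intrinsics apply), "origin" and "rotation" of the camera in the world. Camera axes: x right, y up, looking along -z (the intrinsics and any distortion apply to the point x, -y, -z); pixel columns grow to the right and rows downward; lengths in m; the calibration is good to about 2 mm. A picture is of the moment at which its call begins. There is no depth.
- job.hand_in(): hands the job in; it is judged then, once.
Trained networks look in the newest picture that a camera, given by its name, has taken for a name from the list of things; names that differ only in an ending like _2 or _b are one class to them, and where a whole thing is asked for, a point or a joint stands for the part that bears it (a point fixed in the world has none). Each returns a list of dicts, best first, with "score" (0 to 1); they miss things now and then, are a little off and sometimes report something else, mostly with a low value. They report only what shows in the picture. A call takes as long as a camera call.
- search_frame(camera, thing): "pixel" ([column, row] in pixels, amid what is visible of it).
- cut_out(camera, thing): "pixels" (400x640 bool, what is visible of it) and "pixel" ([column, row] in pixels, amid what is visible of it).
The state is a dict: "t": time; "q": joint angles; "joint_vel": joint speeds; "joint_torque": joint torques, N m; "eef_pos": TCP position; "tool_rot": TCP orientation; "contact_force": force on the tool from outside, world axes, zero at the start; "torque": the same for the moment, N m; "gripper_width": opening from 0.0 (shut) to 1.0 (fully open); "grasp_force": force on a finger pad.
Only numpy, scipy, OpenCV 4.12 (cv2) and the standard library are available. Lean on these libraries where they do the work, as an engineer would, in place of code of your own. Each camera call takes 0.05 s, during which the arm holds its last target. There are 200 camera calls.

## Working session

There is one attempt and no reset: what is moved stays moved. The work goes in short steps, Python scripts to look and compute and a shell command to move; the robot and the scene stay as the last step left them, time stands still between calls to the robot, and variables do not carry over. Pictures are saved under pics/ and viewed, at most 10 in all, crops included, and the job is handed in when it is done.

```bash
mkdir -p pics; python3 - <<'E'
from station import telemetry, viewer, search_frame
import cv2
o=telemetry.get_obs(); print({k:o[k] for k in('t','eef_pos','tool_rot','contact_force','gripper_width')})
for n in('scene','top'):
    c=viewer.read_camera(n); cv2.imwrite(f'pics/{n}0.png',c['img'][:,:,::-1])
    print(n,c['fx'],c['cx'],c['cy'],c['k1'],c['origin'],c['rotation'])
    for t in('axis','carriage','marker','wrench','grease','pen_cup','tube_rack','culture_jar','carton','spool_ring'):
        print(t,[(d['pixel'],round(d['score'],2)) for d in search_frame(n,t)[:2]])
E
```

```text
{'t': 0.0, 'eef_pos': array([ 0.16145472, -0.65478501,  0.2302984 ]), 'tool_rot': array([-9.16113648e-04,  9.92700217e-01,  1.20604332e-01, -1.87969778e-04]), 'contact_force': array([ 0.53610915, -0.34995603, -0.43787381]), 'gripper_width': 1.0021651742277644}
scene 443.2771079493752 320.42656116827885 200.94741803138734 0.02201615589298758 [ 1.38193392 -0.58045471  0.71472841] [0.78046318 0.42506032 0.20821968 0.40846728]
axis [([329.9, 207.4], 0.98)]
carriage [([339.3, 192.2], 0.61)]
marker [([371.3, 201.4], 0.59), ([170.9, 298.3], 0.4)]
wrench [([312.5, 190.2], 0.48)]
grease [([337.1, 208.4], 0.75), ([327.1, 234.4], 0.65)]
pen_cup [([400.0, 155.4], 0.89)]
tube_rack [([171.3, 298.1], 0.75), ([141.3, 223.8], 0.55)]
culture_jar [([139.6, 223.7], 0.92), ([372.9, 200.8], 0.52)]
carton [([435.1, 178.5], 0.96)]
spool_ring [([394.3, 232.3], 0.69)]
top 511.12651207515586 317.6388727290464 204.94386491482416 -0.012301804844174244 [ 0.40277535 -0.01253359  1.41805863] [-0.69935117 -0.05272033  0.04843379  0.71118399]
axis [([298.2, 213.6], 0.57)]
carriage [([287.5, 220.0], 0.62), ([474.2, 174.3], 0.16)]
marker [([268.0, 184.3], 0.63)]
wrench [([292.5, 262.0], 0.59)]
grease [([325.8, 181.0], 0.59), ([474.3, 175.0], 0.51)]
pen_cup [([177.3, 236.9], 0.67)]
tube_rack [([475.1, 174.9], 0.63)]
culture_jar [([475.2, 266.3], 0.75)]
carton [([268.0, 187.3], 0.16)]
spool_ring [([272.3, 146.4], 0.73), ([298.1, 214.6], 0.55)]
```

View pics/top0.png

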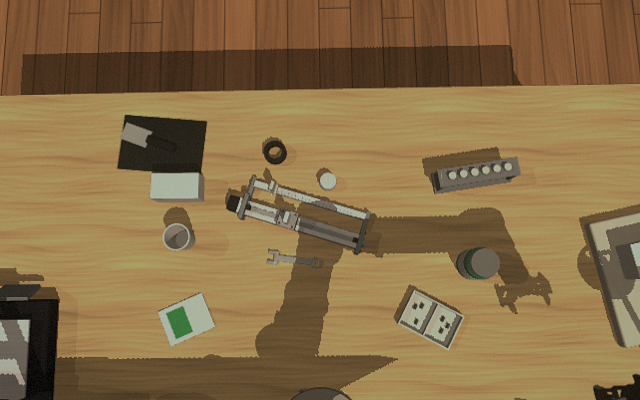

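View pics/scene0.png

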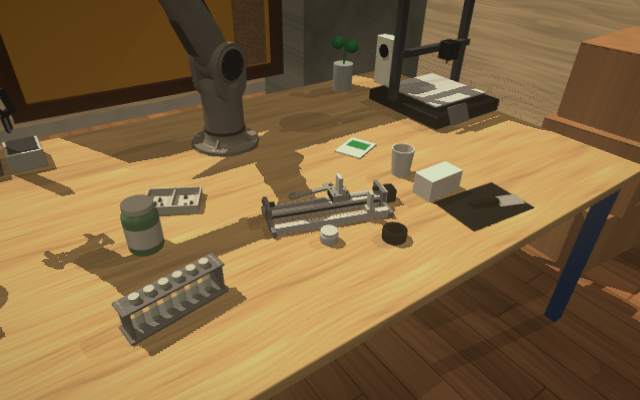

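The top view shows the axis running from the motor at about (234,203) to the idler plate at about (363,245). The carriage is near (288,219), with the marker bar on the upper side. Next I'll zoom in.

```bash
cat > h.py <<'E'
import numpy as np, cv2
from scipy.spatial.transform import Rotation as R
def cam(c):
    w,x,y,z=c['rotation'] if np.size(c['rotation'])==4 else (0,)*4
    return R.from_quat([x,y,z,w]).as_matrix()
def unproj(c,px,z):
    K=np.array([[c['fx'],0,c['cx']],[0,c['fy'],c['cy']],[0,0,1]])
    p=cv2.undistortPoints(np.array([[px]],float),K,np.array([c['k1'],0,0,0.]))[0,0]
    d=cam(c)@np.array([p[0],-p[1],-1]); o=np.array(c['origin'])
    return o+d*(z-o[2])/d[2]
def proj(c,P):
    K=np.array([[c['fx'],0,c['cx']],[0,c['fy'],c['cy']],[0,0,1]])
    q=(np.atleast_2d(P)-c['origin'])@cam(c)*[1,-1,-1]
    return cv2.projectPoints(q,np.zeros(3),np.zeros(3),K,np.array([c['k1'],0,0,0.]))[0][:,0]
E
python3 - <<'E'
import cv2,numpy as np
a=cv2.imread('pics/top0.png')[165:265,220:380]; b=cv2.imread('pics/scene0.png')[165:255,250:410]
cv2.imwrite('pics/top_z.png',cv2.resize(a,None,fx=5,fy=5,interpolation=2))
cv2.imwrite('pics/scene_z.png',cv2.resize(b,None,fx=5,fy=5,interpolation=2))
E
```

```text
(no output)
```

View pics/top_z.png

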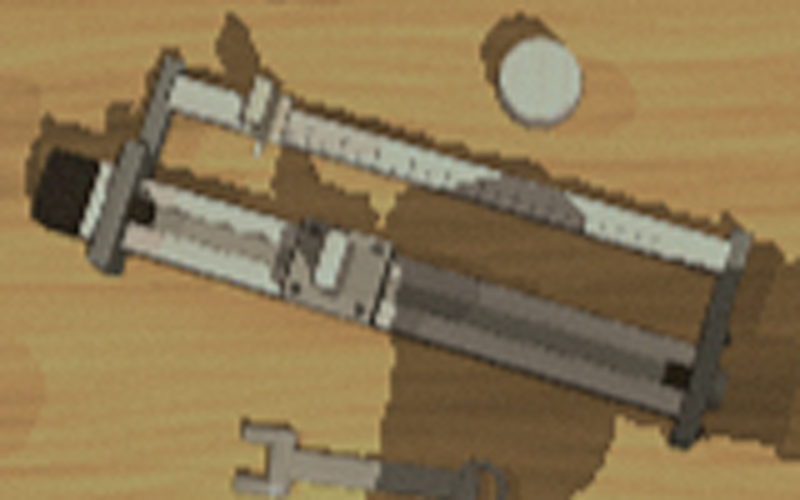

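View pics/scene_z.png

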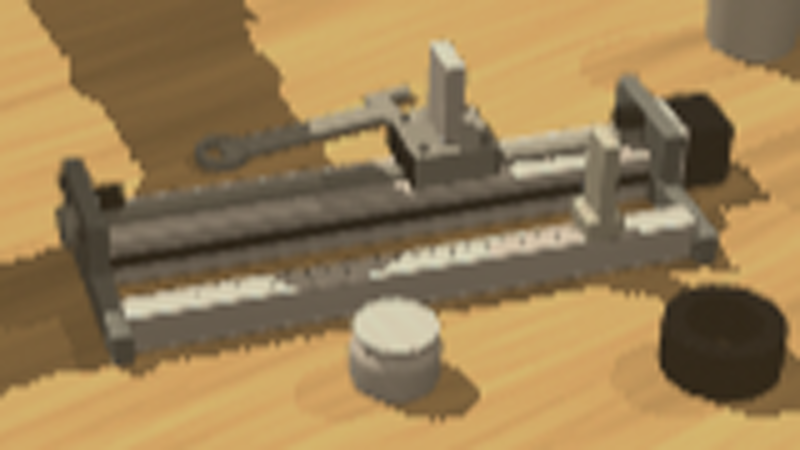

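```bash
python3 - <<'E'
from h import *
from station import viewer
from scipy.optimize import least_squares
T=viewer.read_camera('top');S=viewer.read_camera('scene')
tz=lambda u,v:np.array([220+u/5,165+v/5]); sz=lambda u,v:np.array([250+u/5,165+v/5])
def w(p,P): 
    c,s=np.cos(p[2]),np.sin(p[2]); return np.array([p[0]+c*P[0]-s*P[1],p[1]+s*P[0]+c*P[1],P[2]])
def res(p):
    yc,ym,ye=p[3:6]; r=[]
    for c,px,P in [(T,tz(331,262),(0,yc,.105)),(T,tz(262,100),(.072,ym,.0855)),(S,sz(448,52),(0,yc,.105)),(S,sz(603,137),(.072,ym,.0855)),
      (T,tz(105,268),(-.03,ye,.05)),(T,tz(685,440),(-.03,-ye,.05))]:
        r+=list(proj(c,w(p,P))[0]-px)
    for px,x in [((155,182),.02),((250,207),.02),((400,255),.02),((690,338),.02),((130,243),-.02),((275,293),-.02),((400,328),-.02),((660,413),-.02)]:
        W=unproj(T,tz(*px),.03); c,s=np.cos(p[2]),np.sin(p[2])
        r.append(((c*(W[0]-p[0])+s*(W[1]-p[1]))-x)*370)
    return r
s=least_squares(res,[.4,.05,0.2,.03,.1,.15],loss='soft_l1'); print(s.x.round(4),np.degrees(s.x[2])); print(np.round(res(s.x),1))
p=s.x; print('tab',w(p,(0,p[3],.105)),'marker',w(p,(.072,p[4],.0855)))
for n in(.12,-.12):print(n,w(p,(0,n,.1)))
E
```

```text
[ 0.5501  0.0364 -0.3157  0.0434  0.1065  0.1631] -18.090180133291682
[-0.7 -1.  -0.8 -0.4 -1.5  0.2 -1.6 -0.5  0.3 -2.1  0.2 -0.8 -0.4  0.4
 -0.   1.1  1.  -0.   0.6 -0.3]
tab [0.56357343 0.07765878 0.105     ] marker [0.65159951 0.11525733 0.0855    ]
0.12 [0.58736065 0.15047812 0.1       ]
-0.12 [ 0.5128374  -0.07765843  0.1       ]
```

```bash
cat > go.py <<'E'
# usage: go.py ax_x ax_y z : tool-frame shift/turn from the present pose to a pose in the axis frame
import sys
from h import *
from station import telemetry
A=np.array([.5501,.0364]); TH=-.3157
Rz=np.array([[np.cos(TH),-np.sin(TH)],[np.sin(TH),np.cos(TH)]])
def tool(): 
    o=telemetry.get_obs(); w,x,y,z=o['tool_rot']; return o,R.from_quat([x,y,z,w]).as_matrix()
def ax(p): return np.r_[Rz.T@(np.array(p)[:2]-A),p[2]]
def delta(x,y,z):
    o,M=tool(); P=np.r_[A+Rz@[x,y],z]
    G=np.column_stack([np.r_[Rz@[1,0],0],np.r_[Rz@[0,-1],0],[0,0,-1.]])
    return M.T@(P-o['eef_pos']), np.degrees(R.from_matrix(M.T@G).as_rotvec())
if __name__=='__main__':
    o,M=tool(); print('t',o['t'],'ax',ax(o['eef_pos']).round(4),'F',np.round(o['contact_force'],1),'grip',o['gripper_width'],o['grasp_force'])
    d,r=delta(*map(float,sys.argv[1:4])); print('xyz',d.round(4),'rot',r.round(2))
E
python3 -m crank '[{"delta_rot":[0,0,32],"xyz":[0.565,-0.615,0.02],"fingers":-1},{"delta_rot":[0,0,32],"xyz":[0.565,-0.615,0.02],"fingers":-1},{"delta_rot":[0,0,32],"xyz":[0.565,-0.615,0.02],"fingers":-1},{"delta_rot":[0,0,32],"xyz":[0.565,-0.615,0.02],"fingers":-1},{"delta_rot":[0,0,32],"xyz":[0.565,-0.615,0.02],"fingers":-1},{"delta_rot":[0,0,32],"xyz":[0.565,-0.615,0.02],"fingers":-1},{"delta_rot":[0,0,32],"xyz":[0.565,-0.615,0.02],"fingers":-1},{"delta_rot":[0,0,32],"xyz":[0.565,-0.615,0.02],"fingers":-1},{"delta_rot":[0,0,32],"xyz":[0.565,-0.615,0.02],"fingers":-1},{"delta_rot":[0,0,32],"xyz":[0.565,-0.615,0.02],"fingers":-1}]'; python3 go.py 0 0.0434 0.21
```

```text
t: 2.2
eef_pos: [0.4026, -0.2153, 0.2197]
tool_rot: [0.0, 0.987, -0.158, 0.001]
contact_force: [1.7, -0.5, -0.1]
gripper_width: 0.999
grasp_force: 0.0
t 2.2 ax [-0.0621 -0.285   0.2197] F [ 1.7 -0.5 -0.1] grip 0.9985449831790658 0.0
xyz [ 0.0617 -0.3285  0.0097] rot [ 0.02 -0.07 -0.07]
```

```bash
python3 -m crank '[{"delta_rot":[0,0,0],"xyz":[0.062,-0.328,0.01],"fingers":-1},{"delta_rot":[0,0,0],"xyz":[0.062,-0.328,0.01],"fingers":-1},{"delta_rot":[0,0,0],"xyz":[0.062,-0.328,0.01],"fingers":-1},{"delta_rot":[0,0,0],"xyz":[0.062,-0.328,0.01],"fingers":-1},{"delta_rot":[0,0,0],"xyz":[0.062,-0.328,0.01],"fingers":-1},{"delta_rot":[0,0,0],"xyz":[0.062,-0.328,0.01],"fingers":-1},{"delta_rot":[0,0,0],"xyz":[0.062,-0.328,0.01],"fingers":-1},{"delta_rot":[0,0,0],"xyz":[0.062,-0.328,0.01],"fingers":-1},{"delta_rot":[0,0,0],"xyz":[0.062,-0.328,0.01],"fingers":-1}]'; python3 go.py 0 0.0434 0.085
python3 - <<'E'
from station import viewer
from go import *
c=viewer.read_camera('wrist'); im=c['img'][:,:,::-1].copy()
for P in [(0,.0434,.105),(.015,.0494,.105),(-.015,.0374,.105),(.072,.1065,.0855),(.02,.12,.03),(-.02,.12,.03),(.02,-.1,.03)]:
    u,v=proj(c,np.r_[A+Rz@P[:2],P[2]])[0]; print(P,u,v); cv2.circle(im,(int(u),int(v)),3,(0,0,255),1) if abs(u)<2000 and abs(v)<2000 else 0
cv2.imwrite('pics/w1.png',im)
E
```

```text
t: 3.1
eef_pos: [0.5628, 0.0758, 0.2091]
tool_rot: [0.0, 0.988, -0.157, -0.0]
contact_force: [0.8, -0.1, 0.2]
gripper_width: 1.001
grasp_force: 0.0
t 3.1 ax [-1.000e-04  4.140e-02  2.091e-01] F [ 0.8 -0.1  0.2] grip 1.0009949336870023 0.0
xyz [ 0.0002 -0.002   0.1241] rot [0.02 0.03 0.03]
(0, 0.0434, 0.105) 318.96244895793217 199.89258430808056
(0.015, 0.0494, 0.105) 312.39482012287027 184.43239880762007
(-0.015, 0.0374, 0.105) 325.296121065398 214.80173138997372
(0.072, 0.1065, 0.0855) 250.60088865701675 119.2422945310482
(0.02, 0.12, 0.03) 254.18999301782517 163.4896410654074
(-0.02, 0.12, 0.03) 256.69553827177896 196.01044136987386
(0.02, -0.1, 0.03) 441.7054277817067 163.54961836658586
```

View pics/w1.png

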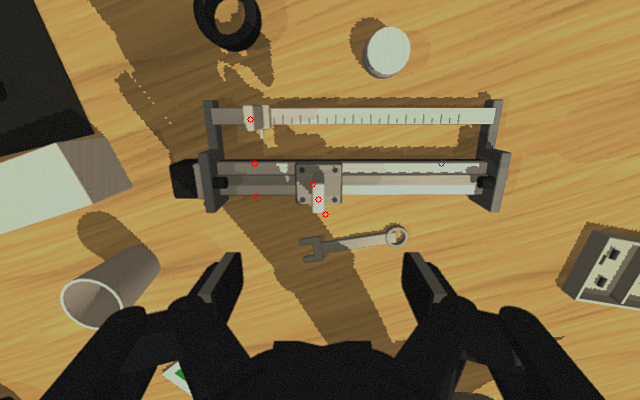

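The overlay matches: the carriage tab is at (318,198) and the rail is level with the image rows. Descend and grip.

```bash
python3 -m crank '[{"delta_rot":[0,0,0],"xyz":[0,-0.002,0.05],"fingers":-1},{"delta_rot":[0,0,0],"xyz":[0,-0.002,0.095],"fingers":-1},{"delta_rot":[0,0,0],"xyz":[0,-0.002,0.12],"fingers":-1},{"delta_rot":[0,0,0],"xyz":[0,-0.002,0.137],"fingers":-1},{"delta_rot":[0,0,0],"xyz":[0,-0.002,0.137],"fingers":0.3},{"delta_rot":[0,0,0],"xyz":[0,-0.002,0.137],"fingers":1},{"delta_rot":[0,0,0],"xyz":[0,-0.002,0.137],"fingers":1},{"delta_rot":[0,0,0],"xyz":[0,-0.002,0.137],"fingers":1},{"delta_rot":[0,0,0],"xyz":[0,-0.002,0.137],"fingers":1},{"delta_rot":[0,0,0],"xyz":[0,-0.002,0.137],"fingers":1}]' 50; python3 go.py 0 0.115 0.072
```

```text
t: 4.15
eef_pos: [0.5643, 0.0774, 0.0735]
tool_rot: [-0.0, 0.988, -0.158, 0.001]
contact_force: [-1.4, -0.6, 6.8]
gripper_width: 0.13
grasp_force: 49.5
t 4.15 ax [0.0008 0.0434 0.0735] F [-1.4 -0.6  6.8] grip 0.13013737586612692 49.509626626968384
xyz [-0.0008 -0.0716  0.0015] rot [-0.04 -0.1  -0.04]
```

```bash
python3 -m crank '[{"delta_rot":[0,0,0],"xyz":[0,-0.012,0],"fingers":1},{"delta_rot":[0,0,0],"xyz":[0,-0.024,0],"fingers":1},{"delta_rot":[0,0,0],"xyz":[0,-0.036,0],"fingers":1},{"delta_rot":[0,0,0],"xyz":[0,-0.048,0],"fingers":1},{"delta_rot":[0,0,0],"xyz":[0,-0.058,0],"fingers":1},{"delta_rot":[0,0,0],"xyz":[0,-0.066,0],"fingers":1},{"delta_rot":[0,0,0],"xyz":[0,-0.070,0],"fingers":1},{"delta_rot":[0,0,0],"xyz":[0,-0.070,0],"fingers":1}]' >/dev/null; python3 go.py 0 0.12 0.0735
python3 -m crank '[{"delta_rot":[0,0,0],"xyz":[0,-0.001,0],"fingers":1},{"delta_rot":[0,0,0],"xyz":[0,-0.002,0],"fingers":1}]' >/dev/null; python3 go.py 0 0.12 0.0735
python3 -m crank '[{"delta_rot":[0,0,0],"xyz":[0,-0.001,0],"fingers":1},{"delta_rot":[0,0,0],"xyz":[0,-0.002,0],"fingers":1}]' >/dev/null; python3 go.py 0 0.12 0.0735
```

```text
t 4.95 ax [0.0006 0.1147 0.0735] F [-0.1  0.3  4.5] grip 0.12858082069273444 49.26842272281647
xyz [-0.0006 -0.0053  0.    ] rot [-0.1  -0.1   0.01]
t 5.15 ax [0.0006 0.1155 0.0735] F [-2.   0.1  7.3] grip 0.13306376433644831 49.58263635635376
xyz [-0.0006 -0.0045  0.    ] rot [-0.03 -0.08 -0.03]
t 5.35 ax [0.0006 0.1174 0.0735] F [-1.6 -0.5  6.2] grip 0.1345236908588667 49.56701159477234
xyz [-0.0006 -0.0026 -0.    ] rot [-0.02 -0.07 -0.04]
```

```bash
cat > st.py <<'E'
from go import *
o,M=tool(); f=Rz.T@o['contact_force'][:2]
print('t %.2f y %.1f Fy %.1f Fx %.1f Fz %.1f w %.3f'%(o['t'],ax(o['eef_pos'])[1]*1e3,f[1],f[0],o['contact_force'][2],o['gripper_width']))
E
python3 -m crank '[{"delta_rot":[0,0,0],"xyz":[0,-0.001,0],"fingers":1},{"delta_rot":[0,0,0],"xyz":[0,-0.002,0],"fingers":1}]' >/dev/null; python3 st.py
python3 -m crank '[{"delta_rot":[0,0,0],"xyz":[0,-0.001,0],"fingers":1},{"delta_rot":[0,0,0],"xyz":[0,-0.002,0],"fingers":1}]' >/dev/null; python3 st.py
python3 -m crank '[{"delta_rot":[0,0,0],"xyz":[0,-0.001,0],"fingers":1},{"delta_rot":[0,0,0],"xyz":[0,-0.0015,0],"fingers":1}]' >/dev/null; python3 st.py
```

```text
t 5.55 y 119.4 Fy -1.5 Fx -1.3 Fz 7.2 w 0.133
t 5.75 y 121.4 Fy -0.8 Fx -1.8 Fz 6.3 w 0.132
t 5.95 y 122.9 Fy -1.6 Fx -2.1 Fz 7.2 w 0.132
```

```bash

python3 -m crank '[{"delta_rot":[0,0,0],"xyz":[0,-0.001,0],"fingers":1},{"delta_rot":[0,0,0],"xyz":[0,-0.0015,0],"fingers":1}]' >/dev/null; python3 st.py
python3 -m crank '[{"delta_rot":[0,0,0],"xyz":[0,-0.001,0],"fingers":1},{"delta_rot":[0,0,0],"xyz":[0,-0.0015,0],"fingers":1}]' >/dev/null; python3 st.py
```

```text
t 6.15 y 124.4 Fy -0.8 Fx -1.7 Fz 7.0 w 0.129
t 6.35 y 125.9 Fy -1.1 Fx -1.8 Fz 7.3 w 0.136
```

```bash

python3 -m crank '[{"delta_rot":[0,0,0],"xyz":[0,-0.001,0],"fingers":1},{"delta_rot":[0,0,0],"xyz":[0,-0.001,0],"fingers":1}]' >/dev/null; python3 st.py
python3 -m crank '[{"delta_rot":[0,0,0],"xyz":[0,-0.001,0],"fingers":1},{"delta_rot":[0,0,0],"xyz":[0,-0.001,0],"fingers":1}]' >/dev/null; python3 st.py
python3 - <<'E'
from station import viewer
import cv2
c=viewer.read_camera('scene'); cv2.imwrite('pics/s2.png',cv2.resize(c['img'][150:260,240:420,::-1],None,fx=4,fy=4,interpolation=2))
E
```

```text
t 6.55 y 126.8 Fy -1.3 Fx -2.0 Fz 6.6 w 0.133
t 6.75 y 127.2 Fy -2.8 Fx -1.9 Fz 8.0 w 0.133
```

View pics/s2.png

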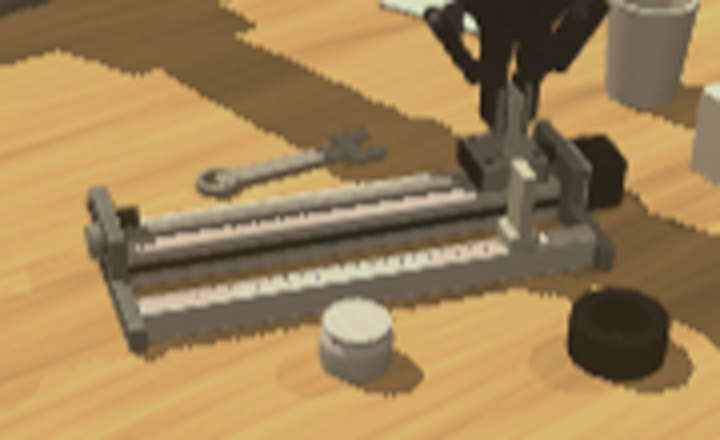

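The gripper holds the tab at about (512,110), and the carriage is at the motor plate with force starting to build. Next I'll press lightly to confirm contact.

```bash

python3 -m crank '[{"delta_rot":[0,0,0],"xyz":[0,-0.001,0],"fingers":1},{"delta_rot":[0,0,0],"xyz":[0,-0.001,0],"fingers":1}]' >/dev/null; python3 st.py
python3 -m crank '[{"delta_rot":[0,0,0],"xyz":[0,-0.001,0],"fingers":1},{"delta_rot":[0,0,0],"xyz":[0,-0.001,0],"fingers":1}]' >/dev/null; python3 st.py
```

```text
t 7.00 y 127.8 Fy -3.6 Fx -2.4 Fz 9.9 w 0.134
t 7.20 y 128.3 Fy -4.6 Fx -2.7 Fz 10.6 w 0.136
```

Contact is at a measured y of about 126.8, which corresponds to +120, so the offset is +6.8 mm. Now the stroke.

```bash

python3 -m crank '[{"delta_rot":[0,0,0],"xyz":[0,0.010,0],"fingers":1},{"delta_rot":[0,0,0],"xyz":[0,0.020,0],"fingers":1},{"delta_rot":[0,0,0],"xyz":[0,0.030,0],"fingers":1},{"delta_rot":[0,0,0],"xyz":[0,0.034,0],"fingers":1}]' >/dev/null; python3 st.py
python3 -m crank '[{"delta_rot":[0,0,0],"xyz":[0,0.004,0],"fingers":1}]' >/dev/null; python3 st.py
python3 -m crank '[{"delta_rot":[0,0,0],"xyz":[0,0.004,0],"fingers":1}]' >/dev/null; python3 st.py
python3 -m crank '[{"delta_rot":[0,0,0],"xyz":[0,0.004,0],"fingers":1}]' >/dev/null; python3 st.py
python3 -m crank '[{"delta_rot":[0,0,0],"xyz":[0,0.004,0],"fingers":1}]' >/dev/null; python3 st.py
python3 -m crank '[{"delta_rot":[0,0,0],"xyz":[0,0.004,0],"fingers":1}]' >/dev/null; python3 st.py
python3 -m crank '[{"delta_rot":[0,0,0],"xyz":[0,0.004,0],"fingers":1}]' >/dev/null; python3 st.py
python3 -m crank '[{"delta_rot":[0,0,0],"xyz":[0,0.004,0],"fingers":1}]' >/dev/null; python3 st.py
python3 -m crank '[{"delta_rot":[0,0,0],"xyz":[0,0.004,0],"fingers":1}]' >/dev/null; python3 st.py
python3 -m crank '[{"delta_rot":[0,0,0],"xyz":[0,0.004,0],"fingers":1}]' >/dev/null; python3 st.py
python3 -m crank '[{"delta_rot":[0,0,0],"xyz":[0,0.004,0],"fingers":1}]' >/dev/null; python3 st.py
```

```text
t 7.60 y 95.4 Fy 0.8 Fx -1.4 Fz 7.1 w 0.133
t 7.70 y 92.1 Fy 1.5 Fx -1.1 Fz 6.8 w 0.128
t 7.80 y 88.3 Fy 2.2 Fx -1.5 Fz 6.3 w 0.133
t 7.90 y 84.3 Fy 1.2 Fx -1.5 Fz 6.7 w 0.135
t 8.00 y 80.4 Fy 1.3 Fx -0.9 Fz 6.9 w 0.137
t 8.10 y 76.3 Fy 1.4 Fx -1.3 Fz 7.1 w 0.130
t 8.20 y 72.4 Fy 1.6 Fx -1.5 Fz 8.0 w 0.136
t 8.30 y 68.3 Fy 1.0 Fx -0.3 Fz 6.2 w 0.134
t 8.40 y 64.3 Fy 1.1 Fx -1.4 Fz 6.7 w 0.132
t 8.50 y 60.3 Fy 2.3 Fx -1.0 Fz 8.1 w 0.135
t 8.60 y 56.3 Fy 1.3 Fx -0.6 Fz 6.9 w 0.135
```

```bash

python3 -m crank '[{"delta_rot":[0,0,0],"xyz":[0,0.004,0],"fingers":1}]' >/dev/null; python3 st.py
python3 -m crank '[{"delta_rot":[0,0,0],"xyz":[0,0.004,0],"fingers":1}]' >/dev/null; python3 st.py
python3 -m crank '[{"delta_rot":[0,0,0],"xyz":[0,0.004,0],"fingers":1}]' >/dev/null; python3 st.py
python3 -m crank '[{"delta_rot":[0,0,0],"xyz":[0,0.004,0],"fingers":1}]' >/dev/null; python3 st.py
python3 -m crank '[{"delta_rot":[0,0,0],"xyz":[0,0.004,0],"fingers":1}]' >/dev/null; python3 st.py
python3 -m crank '[{"delta_rot":[0,0,0],"xyz":[0,0.004,0],"fingers":1}]' >/dev/null; python3 st.py
python3 -m crank '[{"delta_rot":[0,0,0],"xyz":[0,0.004,0],"fingers":1}]' >/dev/null; python3 st.py
python3 -m crank '[{"delta_rot":[0,0,0],"xyz":[0,0.004,0],"fingers":1}]' >/dev/null; python3 st.py
python3 -m crank '[{"delta_rot":[0,0,0],"xyz":[0,0.004,0],"fingers":1}]' >/dev/null; python3 st.py
python3 -m crank '[{"delta_rot":[0,0,0],"xyz":[0,0.004,0],"fingers":1}]' >/dev/null; python3 st.py
python3 -m crank '[{"delta_rot":[0,0,0],"xyz":[0,0.004,0],"fingers":1}]' >/dev/null; python3 st.py
python3 -m crank '[{"delta_rot":[0,0,0],"xyz":[0,0.004,0],"fingers":1}]' >/dev/null; python3 st.py
python3 -m crank '[{"delta_rot":[0,0,0],"xyz":[0,0.004,0],"fingers":1}]' >/dev/null; python3 st.py
python3 -m crank '[{"delta_rot":[0,0,0],"xyz":[0,0.004,0],"fingers":1}]' >/dev/null; python3 st.py
python3 -m crank '[{"delta_rot":[0,0,0],"xyz":[0,0.004,0],"fingers":1}]' >/dev/null; python3 st.py
python3 -m crank '[{"delta_rot":[0,0,0],"xyz":[0,0.004,0],"fingers":1}]' >/dev/null; python3 st.py
```

```text
t 8.70 y 52.3 Fy 2.1 Fx -1.3 Fz 7.6 w 0.132
t 8.80 y 48.3 Fy 1.1 Fx -1.0 Fz 6.9 w 0.134
t 8.90 y 44.3 Fy 1.4 Fx -1.0 Fz 6.8 w 0.133
t 9.00 y 40.3 Fy -0.1 Fx -0.2 Fz 7.8 w 0.128
t 9.10 y 36.3 Fy 2.7 Fx -1.2 Fz 7.8 w 0.137
t 9.20 y 32.3 Fy 0.7 Fx -0.1 Fz 7.5 w 0.136
t 9.30 y 28.3 Fy 1.4 Fx -0.3 Fz 6.9 w 0.131
t 9.40 y 24.3 Fy 1.6 Fx -0.4 Fz 7.3 w 0.134
t 9.50 y 20.2 Fy 1.4 Fx -1.0 Fz 6.9 w 0.133
t 9.60 y 16.3 Fy 1.4 Fx -1.3 Fz 6.8 w 0.130
t 9.70 y 12.2 Fy 1.4 Fx -0.3 Fz 7.9 w 0.129
t 9.80 y 8.2 Fy 1.8 Fx -1.0 Fz 7.6 w 0.130
t 9.90 y 4.3 Fy 0.9 Fx -0.4 Fz 6.9 w 0.134
t 10.00 y 0.3 Fy 1.3 Fx -0.5 Fz 6.6 w 0.133
t 10.10 y -3.8 Fy 1.1 Fx -0.1 Fz 6.8 w 0.136
t 10.20 y -7.8 Fy 1.6 Fx -0.7 Fz 7.8 w 0.133
```

```bash

python3 -m crank '[{"delta_rot":[0,0,0],"xyz":[0,0.004,0],"fingers":1}]' >/dev/null; python3 st.py
python3 -m crank '[{"delta_rot":[0,0,0],"xyz":[0,0.004,0],"fingers":1}]' >/dev/null; python3 st.py
python3 -m crank '[{"delta_rot":[0,0,0],"xyz":[0,0.004,0],"fingers":1}]' >/dev/null; python3 st.py
python3 -m crank '[{"delta_rot":[0,0,0],"xyz":[0,0.004,0],"fingers":1}]' >/dev/null; python3 st.py
python3 -m crank '[{"delta_rot":[0,0,0],"xyz":[0,0.004,0],"fingers":1}]' >/dev/null; python3 st.py
python3 -m crank '[{"delta_rot":[0,0,0],"xyz":[0,0.004,0],"fingers":1}]' >/dev/null; python3 st.py
python3 -m crank '[{"delta_rot":[0,0,0],"xyz":[0,0.004,0],"fingers":1}]' >/dev/null; python3 st.py
python3 -m crank '[{"delta_rot":[0,0,0],"xyz":[0,0.004,0],"fingers":1}]' >/dev/null; python3 st.py
python3 -m crank '[{"delta_rot":[0,0,0],"xyz":[0,0.004,0],"fingers":1}]' >/dev/null; python3 st.py
python3 -m crank '[{"delta_rot":[0,0,0],"xyz":[0,0.004,0],"fingers":1}]' >/dev/null; python3 st.py
python3 -m crank '[{"delta_rot":[0,0,0],"xyz":[0,0.004,0],"fingers":1}]' >/dev/null; python3 st.py
python3 -m crank '[{"delta_rot":[0,0,0],"xyz":[0,0.004,0],"fingers":1}]' >/dev/null; python3 st.py
python3 -m crank '[{"delta_rot":[0,0,0],"xyz":[0,0.004,0],"fingers":1}]' >/dev/null; python3 st.py
python3 -m crank '[{"delta_rot":[0,0,0],"xyz":[0,0.004,0],"fingers":1}]' >/dev/null; python3 st.py
python3 -m crank '[{"delta_rot":[0,0,0],"xyz":[0,0.004,0],"fingers":1}]' >/dev/null; python3 st.py
python3 -m crank '[{"delta_rot":[0,0,0],"xyz":[0,0.004,0],"fingers":1}]' >/dev/null; python3 st.py
python3 -m crank '[{"delta_rot":[0,0,0],"xyz":[0,0.004,0],"fingers":1}]' >/dev/null; python3 st.py
```

```text
t 10.30 y -11.8 Fy 1.7 Fx -0.8 Fz 7.2 w 0.129
t 10.40 y -15.8 Fy 1.2 Fx -0.7 Fz 7.5 w 0.128
t 10.50 y -19.8 Fy 1.2 Fx -0.0 Fz 7.4 w 0.135
t 10.60 y -23.8 Fy 1.3 Fx -0.4 Fz 7.2 w 0.136
t 10.70 y -27.8 Fy 1.3 Fx -0.6 Fz 6.9 w 0.132
t 10.80 y -31.3 Fy 6.1 Fx -1.6 Fz 5.8 w 0.132
t 10.90 y -33.8 Fy 8.0 Fx -0.2 Fz 3.3 w 0.131
t 11.00 y -37.4 Fy 8.4 Fx -0.8 Fz 4.5 w 0.129
t 11.10 y -41.4 Fy 6.7 Fx 0.8 Fz 4.6 w 0.131
t 11.20 y -46.3 Fy 1.7 Fx 0.5 Fz 7.4 w 0.133
t 11.30 y -51.6 Fy 2.2 Fx -0.7 Fz 7.8 w 0.133
t 11.40 y -55.9 Fy 1.5 Fx 1.2 Fz 7.3 w 0.131
t 11.50 y -60.0 Fy 2.0 Fx 0.5 Fz 7.0 w 0.132
t 11.60 y -64.0 Fy 2.5 Fx -0.3 Fz 7.4 w 0.134
t 11.70 y -68.1 Fy 1.2 Fx -0.2 Fz 7.2 w 0.132
t 11.80 y -72.1 Fy 1.1 Fx 0.6 Fz 7.5 w 0.130
t 11.90 y -76.1 Fy 0.3 Fx -0.0 Fz 7.2 w 0.132
```

The drag runs from about y -28 to -46, centred near -37 in the measured frame. Now on to the idler end.

```bash

python3 -m crank '[{"delta_rot":[0,0,0],"xyz":[0,0.007,0],"fingers":1},{"delta_rot":[0,0,0],"xyz":[0,0.014,0],"fingers":1},{"delta_rot":[0,0,0],"xyz":[0,0.021,0],"fingers":1},{"delta_rot":[0,0,0],"xyz":[0,0.027,0],"fingers":1},{"delta_rot":[0,0,0],"xyz":[0,0.030,0],"fingers":1}]' >/dev/null; python3 st.py
python3 -m crank '[{"delta_rot":[0,0,0],"xyz":[0,0.001,0],"fingers":1},{"delta_rot":[0,0,0],"xyz":[0,0.002,0],"fingers":1}]' >/dev/null; python3 st.py
python3 -m crank '[{"delta_rot":[0,0,0],"xyz":[0,0.001,0],"fingers":1},{"delta_rot":[0,0,0],"xyz":[0,0.002,0],"fingers":1}]' >/dev/null; python3 st.py
python3 -m crank '[{"delta_rot":[0,0,0],"xyz":[0,0.001,0],"fingers":1},{"delta_rot":[0,0,0],"xyz":[0,0.002,0],"fingers":1}]' >/dev/null; python3 st.py
python3 -m crank '[{"delta_rot":[0,0,0],"xyz":[0,0.001,0],"fingers":1},{"delta_rot":[0,0,0],"xyz":[0,0.002,0],"fingers":1}]' >/dev/null; python3 st.py
```

```text
t 12.40 y -106.7 Fy 1.2 Fx 0.4 Fz 7.8 w 0.129
t 12.60 y -108.2 Fy 2.0 Fx 0.6 Fz 7.3 w 0.131
t 12.80 y -110.1 Fy 1.6 Fx 0.3 Fz 7.4 w 0.136
t 13.00 y -112.1 Fy 0.9 Fx 0.5 Fz 7.0 w 0.133
t 13.20 y -114.1 Fy 2.5 Fx 0.7 Fz 8.0 w 0.134
```

```bash

python3 -m crank '[{"delta_rot":[0,0,0],"xyz":[0,0.0005,0],"fingers":1},{"delta_rot":[0,0,0],"xyz":[0,0.001,0],"fingers":1}]' >/dev/null; python3 st.py
python3 -m crank '[{"delta_rot":[0,0,0],"xyz":[0,0.0005,0],"fingers":1},{"delta_rot":[0,0,0],"xyz":[0,0.001,0],"fingers":1}]' >/dev/null; python3 st.py
python3 -m crank '[{"delta_rot":[0,0,0],"xyz":[0,0.0005,0],"fingers":1},{"delta_rot":[0,0,0],"xyz":[0,0.001,0],"fingers":1}]' >/dev/null; python3 st.py
```

```text
t 13.40 y -114.6 Fy 3.1 Fx 1.0 Fz 6.7 w 0.132
t 13.60 y -115.1 Fy 4.0 Fx 0.2 Fz 5.6 w 0.132
t 13.80 y -115.6 Fy 4.5 Fx -0.3 Fz 5.7 w 0.130
```

```bash

python3 -m crank '[{"delta_rot":[0,0,0],"xyz":[0,-0.0005,0],"fingers":0},{"delta_rot":[0,0,0],"xyz":[0,-0.0005,0],"fingers":-1},{"delta_rot":[0,0,0],"xyz":[0,-0.0005,0],"fingers":-1},{"delta_rot":[0,0,0],"xyz":[0,-0.0005,0],"fingers":-1},{"delta_rot":[0,0,0],"xyz":[0,-0.0005,-0.03],"fingers":-1},{"delta_rot":[0,0,0],"xyz":[0,-0.0005,-0.07],"fingers":-1},{"delta_rot":[0,0,0],"xyz":[0,-0.0005,-0.12],"fingers":-1}]' | tail -3; python3 go.py 0.072 0.1065 0.19
python3 -m crank '[{"delta_rot":[0,0,0],"xyz":[0.072,-0.22,0],"fingers":-1},{"delta_rot":[0,0,0],"xyz":[0.072,-0.22,0],"fingers":-1},{"delta_rot":[0,0,0],"xyz":[0.072,-0.22,0],"fingers":-1},{"delta_rot":[0,0,0],"xyz":[0.072,-0.22,0],"fingers":-1},{"delta_rot":[0,0,0],"xyz":[0.072,-0.22,0],"fingers":-1},{"delta_rot":[0,0,0],"xyz":[0.072,-0.22,0],"fingers":-1},{"delta_rot":[0,0,0],"xyz":[0.072,-0.22,0],"fingers":-1}]' >/dev/null; python3 go.py 0.072 0.1065 0.19
python3 - <<'E'
from station import viewer
from go import *
c=viewer.read_camera('wrist'); im=c['img'][:,:,::-1].copy()
for P in [(.06,.1065,.0855),(.084,.1065,.0855),(0,-.1144,.105)]:
    u,v=proj(c,np.r_[A+Rz@P[:2],P[2]])[0]; print(P,u,v); cv2.circle(im,(int(u),int(v)),2,(0,0,255),1)
cv2.imwrite('pics/w2.png',im)
E
```

```text
contact_force: [1.4, -0.7, -0.2]
gripper_width: 0.999
grasp_force: 0.0
t 14.5 ax [-0.0016 -0.1176  0.1921] F [ 1.4 -0.7 -0.2] grip 0.9993803329884523 0.0
xyz [ 0.0734 -0.2241  0.0016] rot [ 0.04  0.24 -0.06]
t 15.2 ax [0.0717 0.1031 0.1916] F [-0.4 -1.5  0.1] grip 1.0021110241375442 0.0
xyz [ 0.0003 -0.0034  0.0016] rot [0.05 0.06 0.01]
(0.06, 0.1065, 0.0855) 317.47781366462056 210.90292325705616
(0.084, 0.1065, 0.0855) 317.34501459010767 186.75815332519124
(0, -0.1144, 0.105) 546.7075106816278 276.18345153125415
```

View pics/w2.png

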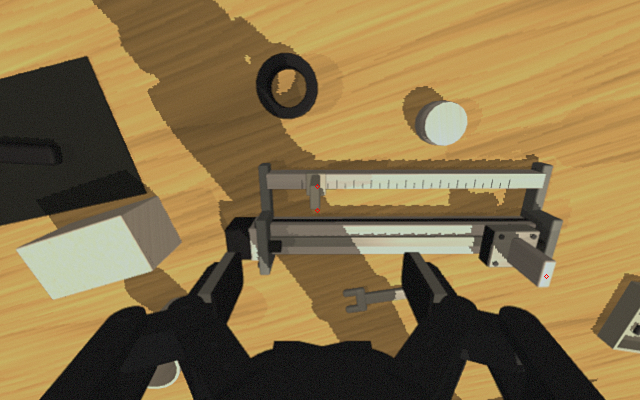

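The marker tab is at about (315,195), and the carriage tab at (547,275) is at the idler end as predicted. Now I'll grasp the marker.

```bash

python3 -m crank '[{"delta_rot":[0,0,0],"xyz":[0,-0.005,0.05],"fingers":-1},{"delta_rot":[0,0,0],"xyz":[0,-0.005,0.09],"fingers":-1},{"delta_rot":[0,0,0],"xyz":[0,-0.005,0.118],"fingers":-1},{"delta_rot":[0,0,0],"xyz":[0,-0.005,0.133],"fingers":-1},{"delta_rot":[0,0,0],"xyz":[0,-0.005,0.133],"fingers":0.3},{"delta_rot":[0,0,0],"xyz":[0,-0.005,0.133],"fingers":1},{"delta_rot":[0,0,0],"xyz":[0,-0.005,0.133],"fingers":1},{"delta_rot":[0,0,0],"xyz":[0,-0.005,0.133],"fingers":1},{"delta_rot":[0,0,0],"xyz":[0,-0.005,0.133],"fingers":1}]' 30 | tail -3; python3 st.py; python3 go.py 0.072 -0.0367 0.058
```

```text
contact_force: [1.4, 2.7, 1.3]
gripper_width: 0.145
grasp_force: 0.7
t 16.15 y 108.3 Fy 3.0 Fx 0.5 Fz 1.3 w 0.145
t 16.15 ax [0.0728 0.1083 0.0606] F [1.4 2.7 1.3] grip 0.1454836713414769 0.6641742959618568
xyz [-0.0006  0.145   0.0024] rot [-0.05 -0.1  -0.06]
```

```bash

python3 -m crank '[{"delta_rot":[0,0,0],"xyz":[0,0,0],"fingers":1},{"delta_rot":[0,0,0],"xyz":[0,0,0],"fingers":1}]' >/dev/null; python3 st.py
python3 -m crank '[{"delta_rot":[0,0,0],"xyz":[0,0.010,0],"fingers":1},{"delta_rot":[0,0,0],"xyz":[0,0.028,0],"fingers":1},{"delta_rot":[0,0,0],"xyz":[0,0.048,0],"fingers":1},{"delta_rot":[0,0,0],"xyz":[0,0.068,0],"fingers":1},{"delta_rot":[0,0,0],"xyz":[0,0.088,0],"fingers":1},{"delta_rot":[0,0,0],"xyz":[0,0.108,0],"fingers":1},{"delta_rot":[0,0,0],"xyz":[0,0.126,0],"fingers":1},{"delta_rot":[0,0,0],"xyz":[0,0.138,0],"fingers":1},{"delta_rot":[0,0,0],"xyz":[0,0.144,0],"fingers":1},{"delta_rot":[0,0,0],"xyz":[0,0.144,0],"fingers":1}]' >/dev/null; python3 st.py; python3 go.py 0.072 -0.0367 0.058
```

```text
t 16.35 y 108.4 Fy -0.5 Fx -0.6 Fz 6.3 w 0.104
t 17.35 y -39.1 Fy -1.4 Fx -0.1 Fz 8.8 w 0.108
t 17.35 ax [ 0.0731 -0.0391  0.0605] F [-0.5 -1.3  8.8] grip 0.10788537424352265 35.86350917816162
xyz [-0.0011 -0.0024  0.0025] rot [ 0.07 -0.12 -0.21]
```

```bash

python3 -m crank '[{"delta_rot":[0,0,0],"xyz":[0,0,0],"fingers":1},{"delta_rot":[0,0,0],"xyz":[0,0,0],"fingers":1},{"delta_rot":[0,0,0],"xyz":[0,0,0],"fingers":1}]' >/dev/null; python3 st.py; python3 go.py 0.072 -0.0367 0.058
```

```text
t 17.65 y -38.5 Fy -0.8 Fx 1.7 Fz 9.0 w 0.114
t 17.65 ax [ 0.0731 -0.0385  0.0605] F [ 1.4 -1.3  9. ] grip 0.11441289626907587 35.89982807636261
xyz [-0.0012 -0.0018  0.0025] rot [ 0.07 -0.12 -0.16]
```

Nudge the marker 1.8 mm back, let it settle, release it and lift clear.

```bash

python3 -m crank '[{"delta_rot":[0,0,0],"xyz":[0,-0.0018,0],"fingers":1},{"delta_rot":[0,0,0],"xyz":[0,-0.0018,0],"fingers":1},{"delta_rot":[0,0,0],"xyz":[0,-0.0018,0],"fingers":1}]' >/dev/null; python3 st.py
python3 -m crank '[{"delta_rot":[0,0,0],"xyz":[0,0,0],"fingers":0.3},{"delta_rot":[0,0,0],"xyz":[0,0,0],"fingers":-1},{"delta_rot":[0,0,0],"xyz":[0,0,0],"fingers":-1},{"delta_rot":[0,0,0],"xyz":[0,0,0],"fingers":-1},{"delta_rot":[0,0,0],"xyz":[0,0,0],"fingers":-1},{"delta_rot":[0,0,0],"xyz":[0,0,-0.03],"fingers":-1},{"delta_rot":[0,0,0],"xyz":[0,0,-0.07],"fingers":-1},{"delta_rot":[0,0,0],"xyz":[0,0,-0.11],"fingers":-1},{"delta_rot":[0,0,0],"xyz":[0,0,-0.15],"fingers":-1},{"delta_rot":[0,0,0],"xyz":[0,0,-0.15],"fingers":-1}]' >/dev/null; python3 st.py
python3 - <<'E'
from station import viewer
from go import *
c=viewer.read_camera('wrist'); im=c['img'][:,:,::-1].copy()
for P in [(.06,-.0367,.0855),(.084,-.0367,.0855),(0,-.1144,.105)]:
    u,v=proj(c,np.r_[A+Rz@P[:2],P[2]])[0]; cv2.circle(im,(int(u),int(v)),2,(0,0,255),1)
cv2.imwrite('pics/w3.png',im)
E
```

```text
t 17.95 y -36.3 Fy -1.1 Fx 0.8 Fz 8.7 w 0.107
t 18.95 y -32.7 Fy 0.1 Fx 0.5 Fz 0.3 w 1.000
```

View pics/w3.png

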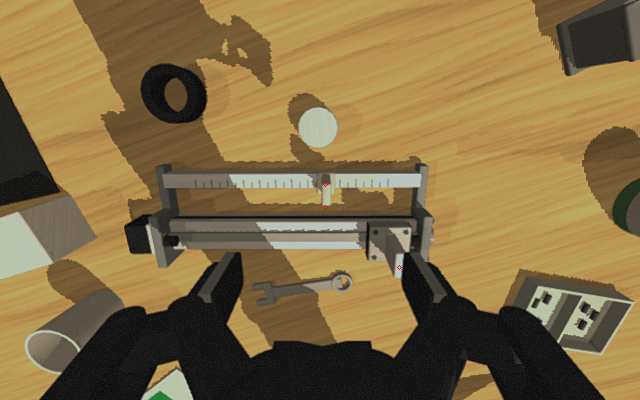

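```bash

python3 - <<'E'
from station import viewer
from go import *
c=viewer.read_camera('wrist'); g=c['img']
cv2.imwrite('pics/w4.png',cv2.resize(g[160:290,290:440,::-1],None,fx=5,fy=4.5,interpolation=0))
for P in [(.06,-.0367,.0855),(.084,-.0367,.0855),(.06,-.0317,.0855),(.06,-.0417,.0855),(0,-.1144,.105),(-.015,-.1204,.105),(-.015,-.1084,.105)]:
    print(P,proj(c,np.r_[A+Rz@P[:2],P[2]])[0].round(1))
E
```

```text
(0.06, -0.0367, 0.0855) [324.6 206.3]
(0.084, -0.0367, 0.0855) [324.6 183.8]
(0.06, -0.0317, 0.0855) [319.7 206.4]
(0.06, -0.0417, 0.0855) [329.4 206.3]
(0, -0.1144, 0.105) [399.9 267.4]
(-0.015, -0.1204, 0.105) [404.4 279.9]
(-0.015, -0.1084, 0.105) [392.9 279.9]
```

View pics/w4.png

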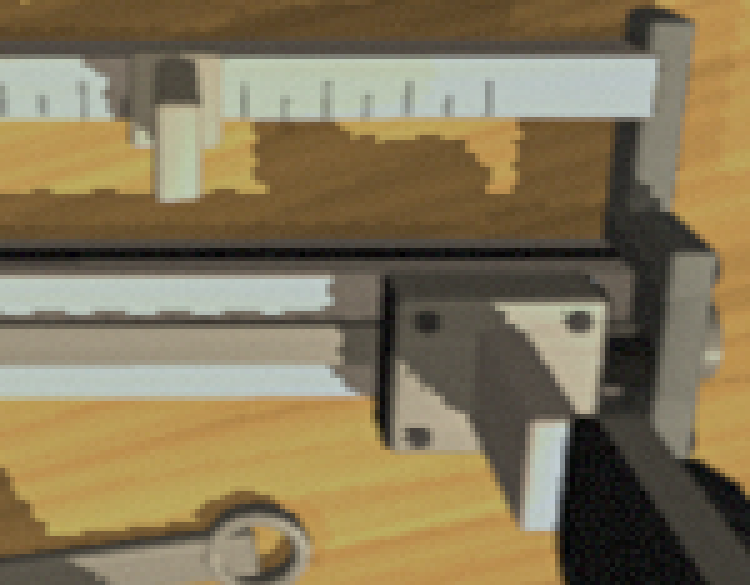

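The close-up shows the marker tab at about column 326, against a predicted 324.6, so it is within about 1 mm. The carriage is against the idler buffer, and the gripper is clear of everything.

```bash
python3 -c "
from station import job
print(job.hand_in())"
```

```text
the job is handed in; nothing more can be done
None
```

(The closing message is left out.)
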